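Hold the label roll at the front of the swivel tray

TASK

I need both hands to peel labels: turn the swivel tray by its upright handle post so that the pocket with the label roll comes round to the pointer at the front, going on until you feel the tray come up against its stop, gently and without forcing or flinging it. The tray springs back when let go, so finish while still holding the post there, with the tray still against the stop and the roll in its pocket; leave what lies in the tray's other pockets and round it alone.

Things in the scene. Friction and masses are not known exactly. Their poses are not given: they have to be found in the camera images.
- swivel_base: Fixed foot of the swivel tray: grey round foot, 176 mm across, screwed to the bench. Origin on the bench under the turning axis, z up along the axis; its FRONT is its own -x direction (towards the robot, give or take 0.35 rad of yaw), where a tongue sticks out with a small steel pointer. Never moves in a run.
- front_mark (a point): The steel pointer (18 mm square set on its corner) at the front of the foot, 143 mm from the turning axis along the foot's -x, 12 mm above the bench; the place that counts as 'front'. It lies just outside the tray's rim, in front of the handle post's resting place.
- swivel_tray (a joint): Turning of the tray, rad, positive counter-clockwise from above; 0 = at rest. Hidden stops in the hub at +1.047 (left, +y, pocket exactly at the front) and -1.047 (right pocket at the front), felt as a clear rise of force. A spring (0.35 N m/rad, about 3.5 N at the post at a stop) turns the tray back to 0 when let go; damping 0.12 N m s/rad.
- swivel_hub (a joint): Twist of the hub, which carries the tray, its spring and its stops, in its rubber bush on the foot, rad, same sense; 0 = unloaded. It gives 0.04 rad per N m: about 4.4 mm at the post per 10 N of push along the arc (0.015 rad from the spring alone at a stop), so the stop yields a little.
- tray_center (a point): Centre of the tray's top, on the turning axis, 37 mm above the bench. Round plywood tray, 250 mm across, 12 mm thick, with three pockets: aluminium rings, 90 mm outside, 84 mm inside, 14 mm tall, centred 75 mm from the axis. At rest two pockets stand 60 degrees left and right of the front, the third at the back.
- handle_grip (a point): Grip point of the handle: a plain upright round black post, 18 mm diameter, standing on the tray 105 mm from the axis, from 37 to 125 mm above the bench; this point is on its axis at 105 mm above the bench. At rest it stands at the front, between the two front pockets. It goes round with the tray (radius 105 mm); nothing else on the tray is higher than 73 mm above the bench.
- label_roll_center (a point): Centre of the label roll: a plain white roll, 73 mm diameter, 36 mm tall, with a hole in the middle, lying flat and loose in the left or the right front pocket (top 73 mm above the bench); the thing that must come to the front.
- chain_drive_1_center (a point): Centre of the chain drive housing: flat cream-white disc 48 mm across with a hole and two short tabs (58 mm over them), 15 mm tall, lying loose in the other front pocket.
- end_cap_2_center (a point): Centre of the tube end cap: white flanged disc 45 mm across with a short upright tube, 26 mm tall, lying loose in the back pocket.
- tray_handle: The handle post itself; origin at its foot on the tray top (37 mm above the bench), z up. It is a sleeve that turns freely about its own axis.
- tape_measure: Bystander: pocket tape measure, 33x79x65 mm, at the left front. Origin under its centre.
- marker_black: Bystander: marker pen, 149 mm long, 14 mm thick, at the left. Origin under its centre.
- pen_blue: Bystander: ball pen, 144 mm long, 10 mm thick, left of the tray. Origin under its centre.
Mind the look-alikes: they are no part of the job. Leave any pink or red look-alike of the part that bears label_roll_center alone.

How it is judged:
By the outcome, as a careful person would: the job done as asked, in the order asked, and still so for the second after the job is handed in, while the arm keeps its last pose, push and grip.
It also fails if it takes over 32 s, if anything falls off the work surface, if the arm or the gripper's body presses on something with over 40 N, if the wrist force passes 120 N, or if a joint passes its speed limit or range.

ROBOT

A 6-joint arm with a two-finger parallel gripper is mounted at the origin on a cart in front of the work surface, level with it; the furniture and walls round the work are solid. World frame = base frame: x ahead of the robot, y to its left, z up, the work surface at z = 0. Lengths are in m, angles in rad, forces in N, time in s.
With the tool pointing down it reaches from about 0.3 to 0.95 m from the base axis. Payload 3.1 kg.
Tool frame: the origin (TCP) lies midway between the tips of the shut fingers; the grasp point (between the pads) lies 19 mm behind it; z points along the fingers, y is the direction in which the jaws open and shut (so a half turn about z gives the same grasp; the last joint's range is limited). The gripper opens to 85 mm and grips with 20 to 120 N. Pads are 22 mm wide; open, the fingers measure 114 mm over their backs; the gripper's body (76 mm by 85 mm) begins 54 mm behind the grasp point. The pads swing forward as they close: fully open they stand 13 mm farther back than shut.
Start: joints at [-1.31, 0.308, 1.634, -0, 1.2, -0.07], TCP at [0.203, -0.591, 0.231] pointing down, gripper open.
Joint ranges: [-3.06, 3.06], [-0.79, 1.96], [0.05, 2.63], [-1.19, 4.34], [0.05, 2.64], [-2.94, 2.94]. Speed limits (rad/s): [2.79, 2.79, 3.14, 3.14, 3.14, 3.14].

INTERFACE

Orientations are given as a unit quaternion [w, x, y, z].
In Python, from rig import observe, camera, get_calibration, sign_off gives the robot as it stands. The module is installed in compiled form; this text tells all that it offers.
- The arm moves only by the tool servo_tool, never from a script. Its argument "commands" is a list of rows, each an object with "linear": the shift along the world's x, y, z in cm, a list of three; "turn": the turn, a rotation vector about the world's x, y, z in degrees, a list of three; "hand": the finger opening in cm, from 0 to 8.54. In form: [{"linear": [tx, ty, tz], "turn": [rx, ry, rz], "hand": hand}, ...]. A call has 1 to 12 rows; each row shifts and turns the commanded pose from where the row before left it; what a row does not reach is not made up. A row lasts 1/12 s, in which the tool goes at most 41.7 mm and 7.16 degrees, less where a joint would pass 70% of its speed; a pose out of reach is approached as far as the arm can. A call is refused whole if a number of a shift passes 4.17 or a number of a turn 7.16, either way. A call with a gripper value outside its range is refused whole. The fingers move at their own pace and stop on an object; "squeeze" is the grip in N (left out, the last holds). Time passes only in rows, so rows that do not move let the fingers close. It gives the time, the measured TCP pose, the force and the opening at its end, in the units of the state.
- observe(): the state, without advancing time (a new reading comes with each control period).
- camera(name): name is "scene" or "top"; returns the picture (384x512x3 uint8, blue, green, red); there is no depth.
- get_calibration(name): a dict with "fx", "fy", "cx", "cy" (pixels), "D" ([k1, k2, p1, p2, k3] as OpenCV has them; the pictures are not rectified), "position" and "attitude" of the camera in the world. Camera axes: x right, y down, z forward; pixel columns grow to the right and rows downward; lengths in m; the calibration is good to about 2 mm. A picture is of the moment at which its call begins. get_calibration takes no time and is no camera call.
- sign_off(): hands the job in, once; it reports no verdict.
The state is a dict: "clock": time; "joints": joint angles; "qd": joint speeds; "joint_efforts": joint torques, N m; "tcp_pos": TCP position; "tool_rot": TCP orientation; "ft_force": force on the tool from outside, world axes, zero at the start; "torque": the same for the moment, N m; "finger_gap": finger opening in m.
Only numpy, scipy, OpenCV 4.12 (cv2) and the standard library are available. Lean on these libraries where they do the work, as an engineer would, in place of code of your own. Each camera call takes 0.05 s, during which the arm holds its last target.

## Working session

There is one attempt and no reset: what is moved stays moved. The work goes in short steps, Python scripts to look and compute and a tool call to move; the robot and the scene stay as the last step left them, time stands still between calls to the robot, and variables do not carry over. Pictures are saved under pics/ and viewed, and the job is handed in when it is done.

Besides the shell and the picture viewer there is one more tool, called after "Emit:" by a JSON object that holds its "op" and its "data", one argument or row to a line. servo_tool: Moves the arm, as the interface text tells. Its arguments: {"type":"object","properties":{"commands":{"type":"array","items":{"type":"object","properties":{"linear":{"type":"array","items":{"type":"number"}},"turn":{"type":"array","items":{"type":"number"}},"hand":{"type":"number"}}}},"squeeze":{"type":"number"}},"required":["commands"]}

```bash
mkdir -p pics; python3 - <<'E'
from rig import *
import cv2
for n in("scene","top"):
    cv2.imwrite(f"pics/{n}0.png",camera(n)); print(n,get_calibration(n))
print(observe())
E
```

```text
scene {'fx': 390.2039072074893, 'fy': 390.2039072074893, 'cx': 265.30005579272085, 'cy': 195.06794529422348, 'D': array([-0.06135893,  0.        ,  0.        ,  0.        ,  0.        ]), 'position': array([-0.15594571,  0.60370018,  0.57418508]), 'attitude': array([ 0.24153517, -0.39544197,  0.7700527 , -0.43852622])}
top {'fx': 383.9679777875146, 'fy': 383.9679777875146, 'cx': 256.06227943401353, 'cy': 194.82647995425114, 'D': array([-0.02369905,  0.        ,  0.        ,  0.        ,  0.        ]), 'position': array([0.41853891, 0.10936514, 0.99070614]), 'attitude': array([ 0.06474217, -0.69742967,  0.71097701, -0.06254599])}
{'clock': 0.1, 'joints': array([-1.30971782e+00,  3.08955668e-01,  1.63506204e+00,  1.87287266e-05,
        1.19965695e+00, -6.97341650e-02]), 'qd': array([-0.00107156, -0.00132885, -0.00380493, -0.00037206, -0.00033067,
       -0.00095318]), 'joint_efforts': array([-2.66334455e-04, -4.16407549e+01, -2.77644736e+01, -1.02687216e-04,
        4.02007994e-03, -1.78141516e-05]), 'tcp_pos': array([ 0.20277631, -0.59041356,  0.23013706]), 'tool_rot': array([-1.03707507e-03,  9.86351559e-01,  1.64649684e-01, -9.07597338e-05]), 'ft_force': array([-0.57445685, -0.57877046,  0.6477136 ]), 'torque': array([ 0.03730456, -0.01511651,  0.01290105]), 'finger_gap': 0.08526628554203608}
```

View pics/scene0.png

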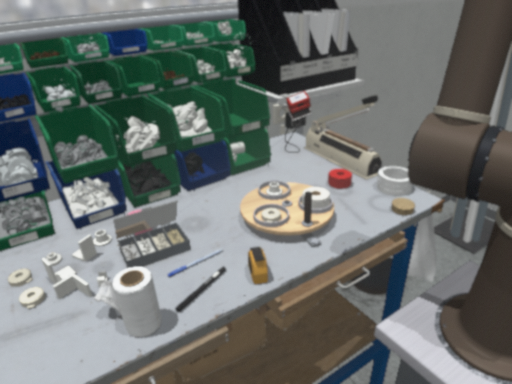

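View pics/top0.png

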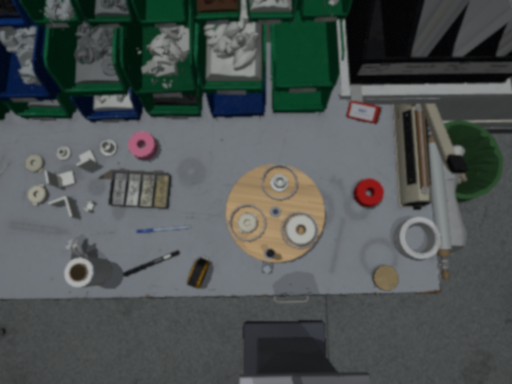

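```bash
python3 - <<'E'
import cv2
t=cv2.imread("pics/top0.png"); cv2.imwrite("pics/tc.png",cv2.resize(t[150:290,210:350],None,fx=4.2,fy=4.2,interpolation=cv2.INTER_CUBIC))
t=cv2.imread("pics/scene0.png"); cv2.imwrite("pics/sc.png",cv2.resize(t[150:270,225:385],None,fx=5,fy=5,interpolation=cv2.INTER_CUBIC))
E
```

```text
(no output)
```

View pics/tc.png

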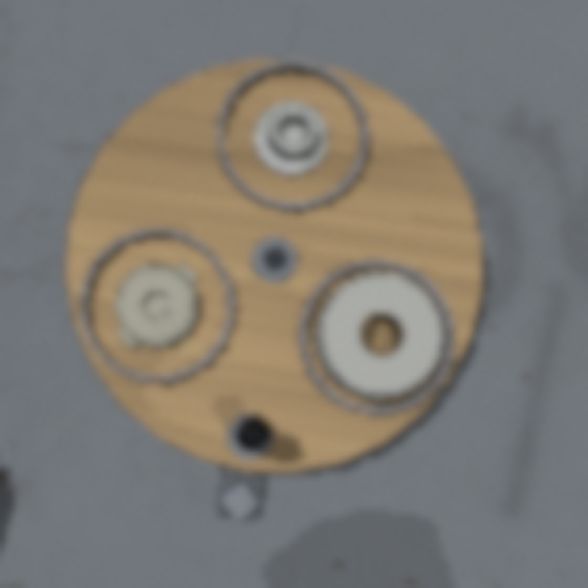

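View pics/sc.png

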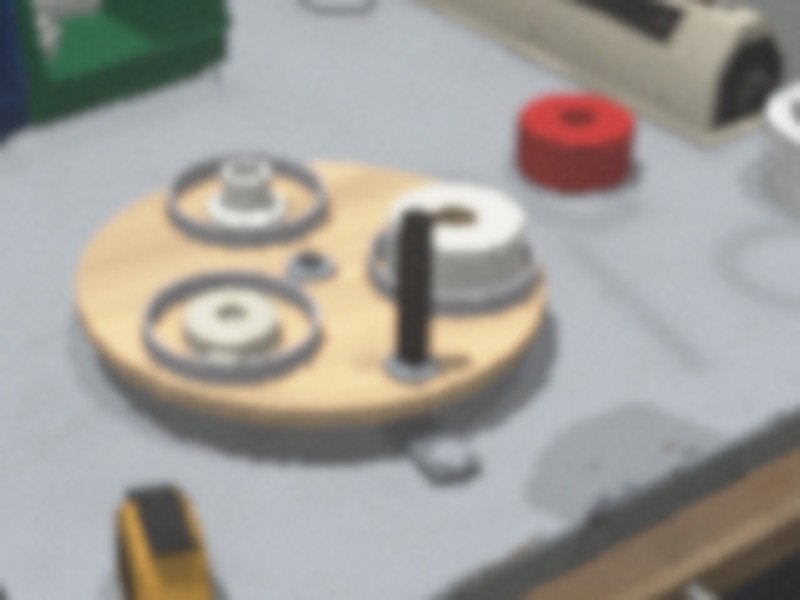

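```bash
cat >h.py <<'E'
import numpy as np,cv2
from scipy.spatial.transform import Rotation as R
from rig import get_calibration
def ray(n,u,v,z):
    c=get_calibration(n);K=np.array([[c['fx'],0,c['cx']],[0,c['fy'],c['cy']],[0,0,1]])
    p=cv2.undistortPoints(np.array([[[u,v]]],float),K,c['D'])[0,0]
    d=R.from_quat(c['attitude'],scalar_first=True).apply([p[0],p[1],1]);o=c['position']
    return o+d*(z-o[2])/d[2]
def proj(n,P):
    c=get_calibration(n);K=np.array([[c['fx'],0,c['cx']],[0,c['fy'],c['cy']],[0,0,1]])
    r=R.from_quat(c['attitude'],scalar_first=True).inv();q=r.apply(np.atleast_2d(P)-c['position'])
    return cv2.projectPoints(q,np.zeros(3),np.zeros(3),K,c['D'])[0][:,0]
E
python3 - <<'E'
from h import *
o=-.4*0
P=lambda x,y:(210+(x+.5)/4.2-.5,150+(y+.5)/4.2-.5)
S=lambda x,y:(225+(x+.5)/5-.5,150+(y+.5)/5-.5)
c=ray("top",*P(274,259),.04);p=ray("top",*P(252,434),.125);f=ray("top",*P(239,500),.012);r=ray("top",*P(382,334),.073)
for n,q in zip("cpfr",(c,p,f,r)): print(n,q,np.linalg.norm((q-c)[:2]),np.arctan2(*(c-q)[1::-1]))
print("edges", [ray("top",*P(*e),.037) for e in((275,57),(276,472),(67,258),(485,260))])
print("scene post",ray("scene",*S(416,214),.125),"ptr",ray("scene",*S(445,460),.012),"hub",ray("scene",*S(311,262),.04))
print("tape", ray("top",199,273,.065),ray("top",199,273,0))
print("tape corners",[ray("top",*e,.06) for e in((188,283),(200,287),(210,262),(198,259))])
print("bench front edge",ray("top",270,296,0),ray("top",150,299,0))
E
```

```text
c [0.54912137 0.064552   0.04      ] 0.0 0.0
p [0.44392671 0.08280649 0.125     ] 0.1067667700257133 -0.17181954270743469
f [0.40841373 0.08805973 0.012     ] 0.14265781454340318 -0.16553902405290083
r [0.50033929 0.00583559 0.073     ] 0.0763368047396957 0.877550118044887
edges [array([0.67380683, 0.06036686, 0.037     ]), array([0.42430998, 0.06666701, 0.037     ]), array([0.55253598, 0.18789259, 0.037     ]), array([ 0.54645292, -0.06138558,  0.037     ])]
scene post [0.44173373 0.08166422 0.125     ] ptr [0.4018448 0.0929214 0.012    ] hub [0.54903367 0.06048107 0.04      ]
tape [0.40177995 0.24929366 0.065     ] [4.00603194e-01 2.59118972e-01 1.11022302e-16]
tape corners [array([0.37884044, 0.27603193, 0.06      ]), array([0.36909895, 0.24747467, 0.06      ]), array([0.427068  , 0.22387161, 0.06      ]), array([0.43466883, 0.25266458, 0.06      ])]
bench front edge [3.40731078e-01 8.06654333e-02 1.11022302e-16] [ 3.38509594e-01  3.82010612e-01 -1.11022302e-16]
```

Candidates for "roll" in the top view:
- white roll in the right front pocket (301,229)
- pink roll (141,145)
- red roll (369,192)
- white tape ring (419,238)
- tall paper roll (78,270)
- chain drive (247,223)
- end cap (279,183)

The close crop shows that the plain white roll with a hole in the right pocket is the one I want. The tray must therefore turn clockwise (−1.047), with the post going to +y.

Emit:
{"op": "servo_tool", "data": {
  "commands": [
    {"linear":[1.2,3.36,0],"turn":[0,0,6],"hand":8.5},
    {"linear":[1.2,3.36,0],"turn":[0,0,6],"hand":8.5},
    {"linear":[1.2,3.36,0],"turn":[0,0,6],"hand":8.5},
    {"linear":[1.2,3.36,0],"turn":[0,0,6],"hand":8.5},
    {"linear":[1.2,3.36,0],"turn":[0,0,6],"hand":8.5},
    {"linear":[1.2,3.36,0],"turn":[0,0,6],"hand":8.5},
    {"linear":[1.2,3.36,0],"turn":[0,0,6],"hand":8.5},
    {"linear":[1.2,3.36,0],"turn":[0,0,6],"hand":8.5},
    {"linear":[1.2,3.36,0],"turn":[0,0,6],"hand":8.5},
    {"linear":[1.2,3.36,0],"turn":[0,0,6],"hand":8.5}
  ],
  "squeeze": 30
}}

```text
clock: 0.93
tcp_pos: [0.3229, -0.2532, 0.2309]
tool_rot: [-0.0, 0.77, 0.638, 0.0]
ft_force: [1.0, 0.3, -0.4]
finger_gap: 0.0851
```

Emit:
{"op": "servo_tool", "data": {
  "commands": [
    {"linear":[1.2,3.36,0],"turn":[0,0,6],"hand":8.5},
    {"linear":[1.2,3.36,0],"turn":[0,0,6],"hand":8.5},
    {"linear":[1.2,3.36,0],"turn":[0,0,6],"hand":8.5},
    {"linear":[1.2,3.36,0],"turn":[0,0,6],"hand":8.5},
    {"linear":[1.2,3.36,0],"turn":[0,0,6],"hand":8.5},
    {"linear":[1.2,3.36,0],"turn":[0,0,6],"hand":8.5},
    {"linear":[1.2,3.36,0],"turn":[0,0,6],"hand":8.5},
    {"linear":[1.2,3.36,0],"turn":[0,0,6],"hand":8.5},
    {"linear":[1.2,3.36,0],"turn":[0,0,6],"hand":8.5},
    {"linear":[1.2,3.36,0],"turn":[0,0,6],"hand":8.5},
    {"linear":[0,0,0],"turn":[0,0,0],"hand":8.5},
    {"linear":[0,0,0],"turn":[0,0,0],"hand":8.5}
  ]
}}

```text
clock: 1.93
tcp_pos: [0.4427, 0.0823, 0.2308]
tool_rot: [-0.0, 0.349, 0.937, -0.0]
ft_force: [0.4, 0.3, 0.2]
finger_gap: 0.0852
```

```bash
python3 - <<'E'
from rig import *
import cv2
cv2.imwrite("pics/s1.png",cv2.resize(camera("scene")[130:280,215:400],None,fx=4,fy=4,interpolation=cv2.INTER_CUBIC)); o=observe(); print(o['joints'],o['tcp_pos'],o['clock'],o['ft_force'])
E
```

```text
[ 8.49954296e-02 -3.67746535e-02  2.02729435e+00 -6.98312590e-04
  1.15283352e+00 -7.70300516e-01] [0.44232176 0.08114049 0.23069874] 1.9833 [-0.54213481 -0.37904811 -0.83299129]
```

View pics/s1.png

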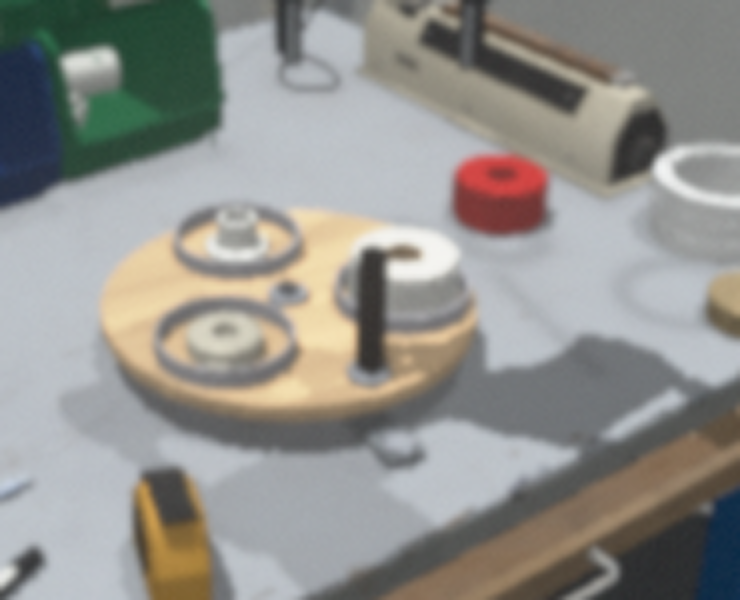

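The crop shows the post upright at about (372,310). Tray and roll are untouched, and the gripper is still above the frame. Next I descend.

Emit:
{"op": "servo_tool", "data": {
  "commands": [
    {"linear":[0.02,0.02,-2.4],"turn":[0,0,0],"hand":8.5},
    {"linear":[0.02,0.02,-2.4],"turn":[0,0,0],"hand":8.5},
    {"linear":[0.02,0,-2.4],"turn":[0,0,0],"hand":8.5},
    {"linear":[0.02,0,-2.4],"turn":[0,0,0],"hand":8.5},
    {"linear":[0.02,0,-2.4],"turn":[0,0,0],"hand":8.5},
    {"linear":[0,0,-1.4],"turn":[0,0,0],"hand":8.5},
    {"linear":[0,0,-0.8],"turn":[0,0,0],"hand":8.5},
    {"linear":[0,0,0],"turn":[0,0,0],"hand":8.5},
    {"linear":[0,0,0],"turn":[0,0,0],"hand":8.5}
  ]
}}

```text
clock: 2.73
tcp_pos: [0.4439, 0.0803, 0.0894]
tool_rot: [-0.0, 0.351, 0.936, -0.0]
ft_force: [0.2, 0.8, 0.1]
finger_gap: 0.0849
```

```bash
python3 - <<'E'
from rig import *
import cv2
cv2.imwrite("pics/s2.png",cv2.resize(camera("scene")[130:280,215:400],None,fx=4,fy=4,interpolation=cv2.INTER_CUBIC)); o=observe(); print(o['joints'],o['tcp_pos'],o['clock'],o['ft_force'])
E
```

```text
[ 8.30381070e-02  1.76598248e-01  2.13254672e+00 -1.52214629e-04
  8.31063607e-01 -7.69805986e-01] [0.44468274 0.08062533 0.09006817] 2.7833 [-0.90156075 -0.38246998  1.10272798]
```

View pics/s2.png

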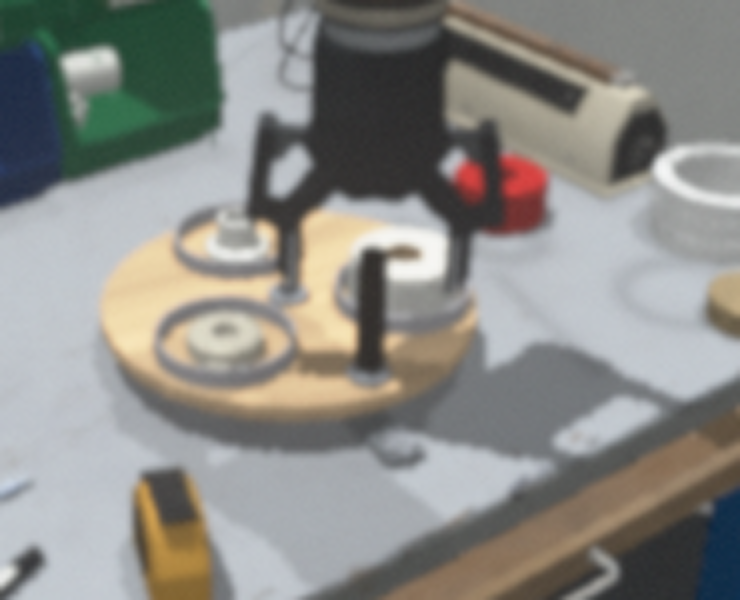

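The open fingers at (290,250) and (462,250) straddle the post at (372,300), well clear of the roll. Closing now.

Emit:
{"op": "servo_tool", "data": {
  "commands": [
    {"linear":[0,0.05,-0.2],"turn":[0,0,0],"hand":5},
    {"linear":[0,0.05,0],"turn":[0,0,0],"hand":3},
    {"linear":[0,0,0],"turn":[0,0,0],"hand":2.2},
    {"linear":[0,0,0],"turn":[0,0,0],"hand":1.2},
    {"linear":[0,0,0],"turn":[0,0,0],"hand":1.2},
    {"linear":[0,0,0],"turn":[0,0,0],"hand":1.0},
    {"linear":[0,0,0],"turn":[0,0,0],"hand":1.0},
    {"linear":[0,0,0],"turn":[0,0,0],"hand":1.0}
  ],
  "squeeze": 40
}}

```text
clock: 3.45
tcp_pos: [0.4438, 0.0824, 0.0876]
tool_rot: [-0.0, 0.351, 0.937, -0.0]
ft_force: [-3.5, -0.4, 5.9]
finger_gap: 0.0169
```

```bash
cat > arc.py <<'E'
import numpy as np,sys
from rig import observe
# usage: cx cy start_x start_y stepdeg n
cx,cy,x,y,s,n=map(float,sys.argv[1:])
r=np.hypot(x-cx,y-cy);a=np.arctan2(y-cy,x-cx)
print("r",r,"ang",np.degrees(a))
A=a-np.radians(s)*np.arange(int(n)+1)
P=np.round(np.c_[cx+r*np.cos(A),cy+r*np.sin(A)]*100,2)
print(np.diff(P,axis=0).round(2).tolist()); print(P[-1])
o=observe();print(o['ft_force'],o['torque'],o['tcp_pos'])
E
python3 arc.py .549 .0635 .4438 .0824 1.5 12
```

```text
r 0.1068842832225581 ang 169.8150190038804
[[0.05, 0.27], [0.06, 0.28], [0.07, 0.27], [0.08, 0.27], [0.08, 0.27], [0.09, 0.26], [0.09, 0.27], [0.1, 0.26], [0.11, 0.25], [0.12, 0.26], [0.12, 0.25], [0.13, 0.25]]
[45.48 11.4 ]
[-3.51024102 -0.35047383  5.87620827] [ 0.10935296  0.2798165  -0.0104183 ] [0.44377015 0.08244574 0.08758499]
```

Emit:
{"op": "servo_tool", "data": {
  "commands": [
    {"linear":[0.05,0.27,0],"turn":[0,0,0],"hand":1.0},
    {"linear":[0.06,0.28,0],"turn":[0,0,0],"hand":1.0},
    {"linear":[0.07,0.27,0],"turn":[0,0,0],"hand":1.0},
    {"linear":[0.08,0.27,0],"turn":[0,0,0],"hand":1.0},
    {"linear":[0.08,0.27,0],"turn":[0,0,0],"hand":1.0},
    {"linear":[0.09,0.26,0],"turn":[0,0,0],"hand":1.0},
    {"linear":[0.09,0.27,0],"turn":[0,0,0],"hand":1.0},
    {"linear":[0.1,0.26,0],"turn":[0,0,0],"hand":1.0},
    {"linear":[0.11,0.25,0],"turn":[0,0,0],"hand":1.0},
    {"linear":[0.12,0.26,0],"turn":[0,0,0],"hand":1.0}
  ]
}}

```text
clock: 4.28
tcp_pos: [0.4522, 0.109, 0.0876]
tool_rot: [-0.0, 0.351, 0.937, -0.0]
ft_force: [-2.2, -0.8, 5.7]
finger_gap: 0.017
```

```bash
cat > ft.py <<'E'
import numpy as np
from rig import observe
c=np.array([.549,.0635]);o=observe();d=o['tcp_pos'][:2]-c;r=np.linalg.norm(d);e=d/r;t=np.array([e[1],-e[0]])
f=o['ft_force']
print("t",o['clock'],"r",r,"ang",np.degrees(np.arctan2(d[1],d[0])),"Frad",f[:2]@e,"Ftan",f[:2]@t,"f",f,"M",o['torque'],"gap",o['finger_gap'],o['tcp_pos'])
E
python3 ft.py; python3 arc.py .549 .0635 .4523 .1090 1.5 12
```

```text
t 4.2833 r 0.10690097893348077 ang 154.8331662233923 Frad 1.628237794135945 Ftan -1.6042690468630876 f [-2.15589882 -0.75956419  5.71430422] M [-0.1027293   0.36416195 -0.07182173] gap 0.01697102263511639 [0.45224677 0.10896022 0.08755048]
r 0.10686973378838376 ang 154.8017298721038
[[0.12, 0.25], [0.13, 0.25], [0.14, 0.24], [0.14, 0.25], [0.15, 0.23], [0.15, 0.24], [0.16, 0.23], [0.17, 0.22], [0.17, 0.22], [0.18, 0.22], [0.18, 0.21], [0.19, 0.21]]
[47.11 13.67]
[-2.15589882 -0.75956419  5.71430422] [-0.1027293   0.36416195 -0.07182173] [0.45224677 0.10896022 0.08755048]
```

Emit:
{"op": "servo_tool", "data": {
  "commands": [
    {"linear":[0.12,0.25,0],"turn":[0,0,0],"hand":1.0},
    {"linear":[0.13,0.25,0],"turn":[0,0,0],"hand":1.0},
    {"linear":[0.14,0.24,0],"turn":[0,0,0],"hand":1.0},
    {"linear":[0.14,0.25,0],"turn":[0,0,0],"hand":1.0},
    {"linear":[0.15,0.23,0],"turn":[0,0,0],"hand":1.0},
    {"linear":[0.15,0.24,0],"turn":[0,0,0],"hand":1.0},
    {"linear":[0.16,0.23,0],"turn":[0,0,0],"hand":1.0},
    {"linear":[0.17,0.22,0],"turn":[0,0,0],"hand":1.0},
    {"linear":[0.17,0.22,0],"turn":[0,0,0],"hand":1.0},
    {"linear":[0.18,0.22,0],"turn":[0,0,0],"hand":1.0},
    {"linear":[0.18,0.21,0],"turn":[0,0,0],"hand":1.0},
    {"linear":[0.19,0.21,0],"turn":[0,0,0],"hand":1.0}
  ]
}}

```text
clock: 5.28
tcp_pos: [0.4711, 0.1365, 0.0875]
tool_rot: [-0.0, 0.35, 0.937, -0.0]
ft_force: [-2.9, -0.1, 4.7]
finger_gap: 0.0168
```

```bash
python3 ft.py; python3 arc.py .549 .0635 .4711 .1367 1.5 10
```

```text
t 5.2833 r 0.10672227571192319 ang 136.87629177257222 Frad 2.0651128850704734 Ftan -2.0320546345342367 f [-2.896347   -0.0714937   4.73951578] M [-0.23471631  0.35835718  0.0142421 ] gap 0.016813632628035934 [0.4711056  0.13645277 0.08753072]
r 0.10689550972795818 ang 136.78162385740836
[[0.19, 0.2], [0.2, 0.2], [0.21, 0.19], [0.21, 0.18], [0.21, 0.18], [0.22, 0.18], [0.22, 0.17], [0.23, 0.16], [0.23, 0.16], [0.24, 0.15]]
[49.27 15.44]
[-2.896347   -0.0714937   4.73951578] [-0.23471631  0.35835718  0.0142421 ] [0.4711056  0.13645277 0.08753072]
```

Emit:
{"op": "servo_tool", "data": {
  "commands": [
    {"linear":[0.19,0.2,0],"turn":[0,0,0],"hand":1.0},
    {"linear":[0.2,0.2,0],"turn":[0,0,0],"hand":1.0},
    {"linear":[0.21,0.19,0],"turn":[0,0,0],"hand":1.0},
    {"linear":[0.21,0.18,0],"turn":[0,0,0],"hand":1.0},
    {"linear":[0.21,0.18,0],"turn":[0,0,0],"hand":1.0},
    {"linear":[0.22,0.18,0],"turn":[0,0,0],"hand":1.0},
    {"linear":[0.22,0.17,0],"turn":[0,0,0],"hand":1.0},
    {"linear":[0.23,0.16,0],"turn":[0,0,0],"hand":1.0},
    {"linear":[0.23,0.16,0],"turn":[0,0,0],"hand":1.0},
    {"linear":[0.24,0.15,0],"turn":[0,0,0],"hand":1.0}
  ]
}}

```text
clock: 6.12
tcp_pos: [0.4925, 0.1538, 0.0875]
tool_rot: [-0.0, 0.35, 0.937, -0.001]
ft_force: [-2.8, -1.5, 5.5]
finger_gap: 0.0171
```

```bash
python3 ft.py; python3 arc.py .549 .0635 .4927 .1544 0.8 12
```

```text
t 6.1167 r 0.10651822098090241 ang 122.0222888038951 Frad 0.22798166410349582 Ftan -3.1242285037262962 f [-2.76973887 -1.46332703  5.54971738] M [-0.42994186  0.41718427 -0.00558883] gap 0.017079722344161365 [0.49251881 0.15381061 0.08745732]
r 0.10692286939658888 ang 121.77249790786504
[[0.13, 0.08], [0.13, 0.07], [0.13, 0.08], [0.13, 0.07], [0.13, 0.07], [0.13, 0.07], [0.13, 0.07], [0.14, 0.06], [0.13, 0.06], [0.14, 0.07], [0.14, 0.05], [0.13, 0.06]]
[50.86 16.25]
[-2.76973887 -1.46332703  5.54971738] [-0.42994186  0.41718427 -0.00558883] [0.49251881 0.15381061 0.08745732]
```

Emit:
{"op": "servo_tool", "data": {
  "commands": [
    {"linear":[0.13,0.08,0],"turn":[0,0,0],"hand":1.0},
    {"linear":[0.13,0.07,0],"turn":[0,0,0],"hand":1.0},
    {"linear":[0.13,0.08,0],"turn":[0,0,0],"hand":1.0},
    {"linear":[0.13,0.07,0],"turn":[0,0,0],"hand":1.0},
    {"linear":[0.13,0.07,0],"turn":[0,0,0],"hand":1.0},
    {"linear":[0.13,0.07,0],"turn":[0,0,0],"hand":1.0},
    {"linear":[0.13,0.07,0],"turn":[0,0,0],"hand":1.0},
    {"linear":[0.14,0.06,0],"turn":[0,0,0],"hand":1.0},
    {"linear":[0.13,0.06,0],"turn":[0,0,0],"hand":1.0},
    {"linear":[0.14,0.07,0],"turn":[0,0,0],"hand":1.0}
  ]
}}

```text
clock: 6.95
tcp_pos: [0.5056, 0.1606, 0.0874]
tool_rot: [-0.0, 0.35, 0.937, -0.001]
ft_force: [-3.1, -4.3, 5.5]
finger_gap: 0.0167
```

```bash
python3 ft.py; python3 arc.py .549 .0635 .5059 .1614 0.4 12
```

```text
t 6.95 r 0.10635681823001913 ang 114.07814315017482 Frad -2.623271852224777 Ftan -4.579733014427438 f [-3.11100164 -4.26347024  5.47873867] M [-0.51198731  0.46418795  0.01664058] gap 0.016733121969923357 [0.50560831 0.1606027  0.0874088 ]
r 0.10696737820475923 ang 113.76126115059698
[[0.07, 0.03], [0.07, 0.03], [0.07, 0.03], [0.07, 0.03], [0.06, 0.02], [0.07, 0.03], [0.07, 0.03], [0.07, 0.03], [0.07, 0.02], [0.07, 0.03], [0.07, 0.02], [0.07, 0.03]]
[51.42 16.47]
[-3.11100164 -4.26347024  5.47873867] [-0.51198731  0.46418795  0.01664058] [0.50560831 0.1606027  0.0874088 ]
```

Emit:
{"op": "servo_tool", "data": {
  "commands": [
    {"linear":[0.07,0.01,0],"turn":[0,0,0],"hand":1.0},
    {"linear":[0.07,0.01,0],"turn":[0,0,0],"hand":1.0},
    {"linear":[0.07,0.02,0],"turn":[0,0,0],"hand":1.0},
    {"linear":[0.07,0.02,0],"turn":[0,0,0],"hand":1.0},
    {"linear":[0.07,0.02,0],"turn":[0,0,0],"hand":1.0},
    {"linear":[0.07,0.02,0],"turn":[0,0,0],"hand":1.0}
  ]
}}

```text
clock: 7.45
tcp_pos: [0.5096, 0.1621, 0.0875]
tool_rot: [-0.001, 0.351, 0.937, -0.001]
ft_force: [-4.0, -0.9, 6.1]
finger_gap: 0.0174
```

```bash
python3 ft.py
```

```text
t 7.45 r 0.10619153999037778 ang 111.80295454077417 Frad 0.6220454672945294 Ftan -4.069979854969301 f [-4.00987813 -0.93410599  6.09923861] M [-0.25197531  0.56154529 -0.00206363] gap 0.01739198870199765 [0.50955879 0.16209531 0.08746247]
```

Emit:
{"op": "servo_tool", "data": {
  "commands": [
    {"linear":[0.07,0.02,0],"turn":[0,0,0],"hand":1.0},
    {"linear":[0.07,0.02,0],"turn":[0,0,0],"hand":1.0},
    {"linear":[0.07,0.02,0],"turn":[0,0,0],"hand":1.0},
    {"linear":[0.07,0.02,0],"turn":[0,0,0],"hand":1.0}
  ]
}}

```text
clock: 7.78
tcp_pos: [0.5121, 0.163, 0.0874]
tool_rot: [-0.001, 0.351, 0.937, -0.001]
ft_force: [-5.0, -0.5, 7.4]
finger_gap: 0.017
```

```bash
python3 ft.py
```

```text
t 7.7833 r 0.10614006461801766 ang 110.36764726383953 Frad 1.257833648003958 Ftan -4.86087428864613 f [-4.99474582 -0.51259982  7.43955431] M [-0.17620512  0.83020531  0.03562808] gap 0.016968023936461612 [0.51205872 0.16300405 0.08743812]
```

Emit:
{"op": "servo_tool", "data": {
  "commands": [
    {"linear":[0.07,0.02,0],"turn":[0,0,0],"hand":1.0},
    {"linear":[0.07,0.02,0],"turn":[0,0,0],"hand":1.0},
    {"linear":[0.07,0.03,0],"turn":[0,0,0],"hand":1.0}
  ]
}}

```text
clock: 8.03
tcp_pos: [0.5132, 0.1635, 0.0874]
tool_rot: [-0.002, 0.351, 0.937, -0.001]
ft_force: [-6.9, -1.1, 8.5]
finger_gap: 0.0168
```

```bash
python3 ft.py
```

```text
t 8.0333 r 0.10618382230173458 ang 109.71832872296304 Frad 1.305736052125931 Ftan -6.901857178374186 f [-6.9377013  -1.0994907   8.47975866] M [-0.31574776  1.02344436 -0.01219417] gap 0.0167818915632206 [0.51317396 0.16345749 0.0873579 ]
```

Emit:
{"op": "servo_tool", "data": {
  "commands": [
    {"linear":[0.07,0.02,0],"turn":[0,0,0],"hand":1.0},
    {"linear":[0.07,0.03,0],"turn":[0,0,0],"hand":1.0},
    {"linear":[0.07,0.02,0],"turn":[0,0,0],"hand":1.0}
  ]
}}

```text
clock: 8.28
tcp_pos: [0.5142, 0.1639, 0.0872]
tool_rot: [-0.003, 0.35, 0.937, -0.002]
ft_force: [-7.5, -1.2, 10.5]
finger_gap: 0.0171
```

```bash
python3 ft.py; python3 - <<'E'
from rig import *
import cv2
cv2.imwrite("pics/t3.png",cv2.resize(camera("top")[150:290,210:350],None,fx=4.2,fy=4.2,interpolation=cv2.INTER_CUBIC))
cv2.imwrite("pics/s3.png",cv2.resize(camera("scene")[130:280,215:400],None,fx=4,fy=4,interpolation=cv2.INTER_CUBIC))
E
```

```text
t 8.2833 r 0.10625477133113667 ang 109.10340217895228 Frad 1.3031026713183174 Ftan -7.504011959653435 f [-7.51723376 -1.22452795 10.47499086] M [-0.40981081  1.2615123  -0.03830331] gap 0.017118068098132107 [0.51422558 0.16390327 0.08724006]
```

View pics/t3.png

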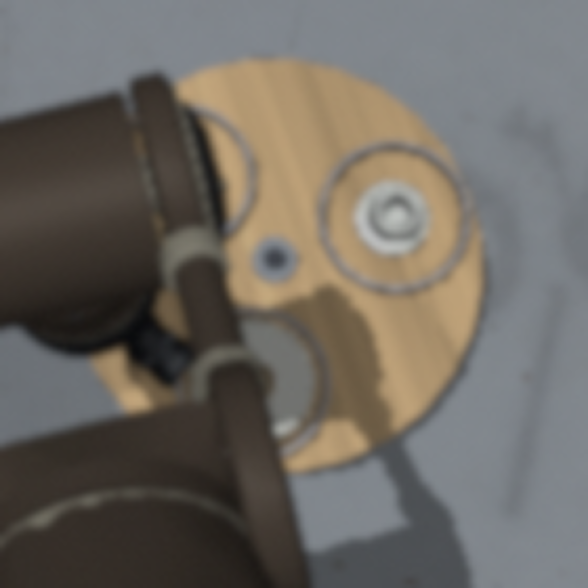

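View pics/s3.png

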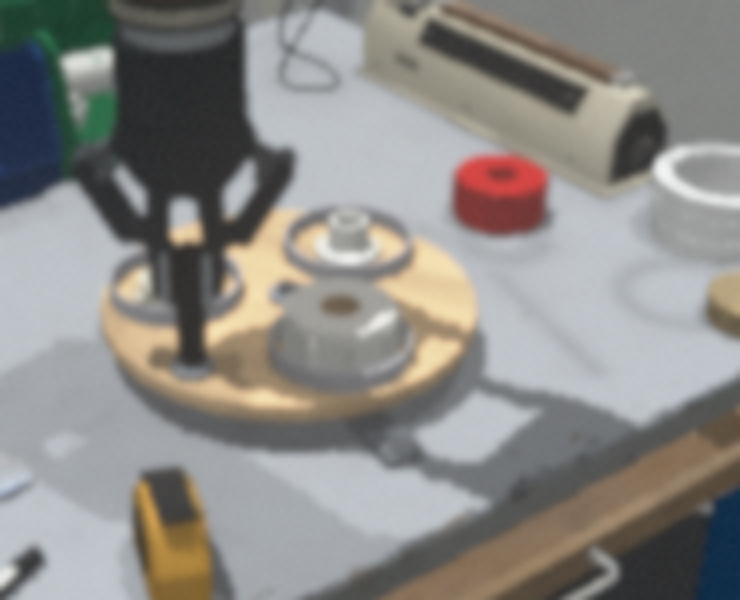

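The top crop shows the back-pocket ring moved from (294,138) to (396,217) about the hub at (274,259), roughly 61.6° of turn. The scene crop shows the roll in its pocket at (342,335), facing the pointer at (395,450), and the post between the fingers at (190,300). Next I hold to check that the force is steady.

Emit:
{"op": "servo_tool", "data": {
  "commands": [
    {"linear":[0,0,0],"turn":[0,0,0],"hand":1.0},
    {"linear":[0,0,0],"turn":[0,0,0],"hand":1.0},
    {"linear":[0,0,0],"turn":[0,0,0],"hand":1.0},
    {"linear":[0,0,0],"turn":[0,0,0],"hand":1.0}
  ]
}}

```text
clock: 8.72
tcp_pos: [0.5142, 0.1639, 0.0873]
tool_rot: [-0.003, 0.35, 0.937, -0.002]
ft_force: [-8.5, -1.1, 9.9]
finger_gap: 0.0174
```

```bash
python3 ft.py
```

```text
t 8.7167 r 0.1062506153026768 ang 109.14491439966012 Frad 1.7481632439131842 Ftan -8.403686673559758 f [-8.51222161 -1.10458485  9.85911187] M [-0.46388885  1.24599437 -0.06488813] gap 0.017401495784103826 [0.5141542  0.16387412 0.08725094]
```

Emit:
{"op": "servo_tool", "data": {
  "commands": [
    {"linear":[0.06,0.02,0],"turn":[0,0,0],"hand":1.0},
    {"linear":[0.06,0.02,0],"turn":[0,0,0],"hand":1.0},
    {"linear":[0,0,0],"turn":[0,0,0],"hand":1.0},
    {"linear":[0,0,0],"turn":[0,0,0],"hand":1.0},
    {"linear":[0,0,0],"turn":[0,0,0],"hand":1.0},
    {"linear":[0,0,0],"turn":[0,0,0],"hand":1.0}
  ]
}}

```text
clock: 9.22
tcp_pos: [0.5148, 0.1642, 0.0872]
tool_rot: [-0.004, 0.35, 0.937, -0.003]
ft_force: [-9.9, -2.0, 11.5]
finger_gap: 0.017
```

```bash
python3 ft.py
```

```text
t 9.2167 r 0.10632354341392872 ang 108.7882739374124 Frad 1.31527488739751 Ftan -9.958076798728579 f [-9.85107576 -1.96202648 11.47121365] M [-4.35533143e-01  1.42370425e+00 -4.72161381e-04] gap 0.016953912649762964 [0.51475617 0.16415811 0.08720059]
```

Moving 0.7 mm raised the push by 1.5 N, about 2.2 N/mm. That matches the hub bush against the stop; the spring alone gives 0.03 N/mm. Contact is confirmed and steady, so I'm handing in.

```bash
python3 -c "
from rig import *
print(sign_off())"
```

```text
the job is handed in; nothing more can be done
None
```

I turned the tray about 60° clockwise by its post, bringing the white label roll from the right pocket round to the front pointer. I handed the job in at about 9.2 s, still holding the post with the tray against its stop.

- **Stop:** The push along the arc rose from about 4 N with the spring alone to about 10 N. Near the end it climbed at roughly 2.2 N/mm, which matches the hub bush yielding against the stop. The top picture gave about 61.6° of turn, which is 60° plus a little hub twist.
- **Roll and surroundings:** The last pictures, taken at about 8.3 s, showed the roll in its pocket facing the pointer. The end cap was in its pocket, and the tape measure had not moved. The chain drive's pocket was partly hidden behind the gripper and arm.
- **Hold:** The finger gap stayed at about 17 mm on the 18 mm post. The sensor also read about 11 N of vertical force, which I did not trace; it built up as I pressed into the stop and is far below the limits.
- **Not checked:** I took no picture after the final 1.3 mm push.

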